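# Unlock the can crusher's flywheel and spin it to check its bearing

### The job

The flat flywheel on top of the can crusher is locked by a black rubber block standing between its spokes. Lift the block out and leave it in the shallow metal tray, then, from standstill, give the wheel a flick by its knob, either way round, so that it runs on by itself, untouched, for at least two seconds and goes round at least one full turn in all. Do not press the crusher's button or shift the cans, tumbler, bowl, jar and screwdriver.

Things in the scene. Friction and masses are not known exactly. Their poses are not given: they have to be found in the camera images.
- wheel_hub (a point): Point on the upright axis of the flat light-metal flywheel, level with its rim's top, 114 mm above the counter; x points to the block, y to the crusher's left, z up (does not turn with the wheel). The wheel is 200 mm across, 18 mm thick, five spokes, axle nut up to 120 mm above the counter, on a 200 mm square, 75 mm high grey gearbox.
- wheel_knob (a point): Middle of the upright black knob on the wheel's rim, 22 mm across, 117 to 162 mm above the counter, 89 mm from the axis, turning with the wheel; at the start opposite the block. Its circle is free once the block is out. A few newtons along the circle spin the wheel (about 0.8 kg); let go at 3 rad/s it coasts over a turn in several seconds.
- wheel (a joint): Angle of the flywheel in rad, about 0 at the start, growing anticlockwise seen from above, without end stops (6.28 is one full turn). With the block in, it has only about 0.1 rad of play.
- block_centre (a point): Centre of the black rubber block, 26 mm (x, radial on the wheel) by 34 mm (y) by 95 mm tall, 0.1 kg. At the start it stands 55 mm from the wheel's axis, between two spokes, its foot 16 mm deep in a loose socket; underside 75 mm, top 170 mm above the counter, the upper 56 mm clear above the wheel. It comes out straight up: raise it 40 mm to clear the rim, 90 mm to clear the knob.
- block_grip (a point): Point on the block's axis 25 mm below its top, a good height to grip it, clear above the wheel; axes as the block's (x across the 26 mm, y across the 34 mm, z up).
- tray_in (a point): Centre of the inner floor of the shallow dark-steel tray, 3 to 5 mm above the counter: fixed, 180 mm (its x) by 220 mm (its y), rim 20 mm high, walls 3 mm thick, empty.
- button (a joint): Travel of the crusher's push button in m: 0 up, 0.006 fully pressed. Not to be pressed.
- crusher_base (a point): Point of the fixed crusher on the counter under the wheel's axis, axes as wheel_hub. Its base plate reaches 115 mm from it to front, back and left and 415 mm to the right (-y), where the crushing trough lies, up to 95 mm high.
- button_top (a point): Top of the crusher's push button, 32 mm across, on the base plate in front of the crushing trough, 260 mm to the right of the wheel's axis. To be left alone.
- can_a_mid (a point): Middle of a blue aluminium can, 66 mm across, 115 mm tall, light. To be left alone.
- can_b_mid (a point): Middle of the other blue aluminium can, same size, lying in the crushing trough, its top up to 85 mm above the counter. To be left alone.
- tumbler_mid (a point): Middle of a clear plastic tumbler, 72 mm across, 105 mm tall. To be left alone.
- bowl_mid (a point): Middle of a white ceramic bowl, 110 mm across, 45 mm tall. To be left alone.
- jar_mid (a point): Middle of a glass jar with a steel lid, 60 mm across, 90 mm tall. To be left alone.
- screwdriver_grip (a point): Handle of a screwdriver lying on the counter. To be left alone.
Things that resemble listed ones, but are neither listed nor needed, are in the scene too. Of the things like the part that bears block_centre, leave any that is orange; of the rest the larger one is meant.

How it is judged (in metres and radians):
On the way, in this order (a step that is already met when the one before it is completed fails the run):
1. the rubber block is in the tray, let go, while the wheel stands still (x of block_centre in the frame of tray_in between -0.087 and 0.087 m and y of block_centre in the frame of tray_in between -0.107 and 0.107 m and z of block_centre in the frame of tray_in below 0.06 m and contact force between block and the fingers below 0.1 N and linear speed of block below 0.05 m/s and velocity of joint wheel between -0.25 and 0.25 rad/s), for 0.2 s.
2. the flywheel runs on by itself, faster than 0.3 rad/s and touched by nothing, for 2 s ((velocity of joint wheel above 0.3 rad/s or velocity of joint wheel below -0.3 rad/s) and contact force between wheel and anything else below 0.1 N), for 2 s.
At the end, for the whole second after the job is handed in: The block lies or stands at rest in the tray (its centre within the tray's walls and less than 60 mm above its floor), and the flywheel's joint reads at least one full turn (6.2 rad) either way from its zero, with nothing touching the wheel (it may be still or still coasting) (x of block_centre in the frame of tray_in between -0.087 and 0.087 m and y of block_centre in the frame of tray_in between -0.107 and 0.107 m and z of block_centre in the frame of tray_in below 0.06 m and contact force between block and the fingers below 0.1 N and linear speed of block below 0.05 m/s and (value of joint wheel above 6.2 rad or value of joint wheel below -6.2 rad) and contact force between wheel and anything else below 0.1 N).
It fails at once if a can, the tumbler, bowl, jar or screwdriver is shifted by more than 30 mm (distance of any of can_a_mid, can_b_mid, tumbler_mid, bowl_mid, jar_mid, screwdriver_grip from where it was at the start of the episode above 0.03 m).
It fails at once if the crusher's button is pressed (value of joint button above 0.003 m).
It also fails if it takes over 48 s, if anything falls off the work surface, if the arm or the gripper's body presses on something with over 40 N, if the wrist force passes 120 N, or if a joint passes its speed limit or range.

### The arm

A 6-joint arm with a two-finger parallel gripper is mounted at the origin on the work surface. World frame = base frame: x ahead of the robot, y to its left, z up, the work surface at z = 0. Lengths are in m, angles in degrees, forces in N, time in s.
With the tool pointing down it reaches from about 0.375 to 0.9 m from the base axis. Payload 3.1 kg.
Tool frame: the origin (TCP) lies at the very end of the fingers, on their centre line; the grasp point (between the pads) lies 19 mm behind it (grip_point_offset is the distance from the TCP to the grasp point, in m); y points along the fingers, x is the direction in which the jaws open and shut, and the axes are right-handed (so a half turn about y gives the same grasp; the last joint's range is limited). The gripper opens to 87 mm and grips with 3 to 60 N. Pads are 19 mm wide; open, the fingers measure 117 mm over their backs; the gripper's body (75 mm by 190 mm) begins 51 mm behind the grasp point.
Start: joints at [-87.29, 30.224, 82.088, -0, 67.689, -10.227], TCP at [0.14, -0.609, 0.223] pointing down, gripper open.
Joint ranges: [-176.69, 176.69], [-43.24, 126.21], [12.49, 139.97], [-82, 262], [0, 151.66], [-163.58, 163.58]. Speed limits (degrees/s): [159.86, 159.86, 180, 180, 180, 180].

### API

Orientations are given as a 3x3 rotation matrix whose columns are the frame's x, y, z axes.
In Python, from rig import * gives the robot as it stands.
- The arm moves only by the tool send_rows, never from a script. Its argument "moves" is text: rows parted by semicolons, each of 5 numbers parted by spaces: the finger opening in mm, from 0 to 87, then the shift along the tool's x, y, z in mm, then the turn about the tool's y in degrees. In form: fingers dx dy dz yaw; .... A call has 1 to 20 rows; each row shifts and turns the commanded pose from where the row before left it, along the tool's axes as they then stand; what a row does not reach is not made up. A row lasts 1/12 s, in which the tool goes at most 41.7 mm and 7.16 degrees, less where a joint would pass 70% of its speed; a pose out of reach is approached as far as the arm can. A call is refused whole if a number of a shift passes 41.7 or a number of a turn 7.16, either way. A call with a gripper value outside its range is refused whole. The fingers move at their own pace and stop on an object; the grip force is fixed at half the most. Time passes only in rows, so rows that do not move let the fingers close. It gives the time, the measured TCP pose, the force and the opening at its end, in the units of the state.
- read_state(): the state, without advancing time (a new reading comes with each control period).
- capture(name): name is "scene" or "top" or "wrist"; returns a dict with "image" (420x560x3 uint8, blue, green, red), "z_map" (420x560 float32, m along the optical axis (not along the pixel's ray), 0 where there is no reading), "mtx" (3x3 intrinsics, pixels), "distortion" ([k1, k2, p1, p2, k3] as OpenCV has them; the pictures are not rectified), "origin" and "rotation" of the camera in the world; the wrist camera has in their place "tool_from_camera" (4x4, takes a point from camera to tool coordinates, whose origin is the TCP and whose axes are the tool frame's). Camera axes: x right, y up, looking along -z (the intrinsics and any distortion apply to the point x, -y, -z); pixel columns grow to the right and rows downward; lengths in m; the calibration is good to about 2 mm. A picture is of the moment at which its call begins: read the wrist's pose just before it.
- hand_in(): hands the job in, once; it reports no verdict.
Trained networks look in a picture, given as the dict that the camera call returned (one of the last four; its "shot" number tells which), for a name from the list of things; names that differ only in an ending like _2 or _b are one class to them, and where a whole thing is asked for, a point or a joint stands for the part that bears it (a point fixed in the world has none). Each returns a list of dicts, best first, with "p" (0 to 1); they miss things now and then, are a little off and sometimes report something else, mostly with a low value. They report only what shows in the picture. A call takes as long as a camera call. They do not tell look-alikes from the thing itself.
- search_frame(picture, name): "bbox" ([left, top, right, bottom] in pixels, round what is visible of it).
- masks_of(picture, name): "region" (420x560 bool, what is visible of it) and "bbox" ([left, top, right, bottom] in pixels, round what is visible of it).
- mark_of(picture, name): "pixel" ([row, column] in pixels: a listed point, or the origin of a listed thing).
The state is a dict: "time_s": time; "joint_positions": joint angles; "qvel": joint speeds; "tau": joint torques, N m; "position": TCP position; "tcp_rot": TCP orientation; "force": force on the tool from outside, world axes, zero at the start; "moment": the same for the moment, N m; "opening": opening from 0.0 (shut) to 1.0 (fully open).
Only numpy, scipy, OpenCV 4.12 (cv2) and the standard library are available. Lean on these libraries where they do the work, as an engineer would, in place of code of your own. Each camera call takes 0.05 s, during which the arm holds its last target. There are 200 camera calls.

## Working session

There is one attempt and no reset: what is moved stays moved. The work goes in short steps, Python scripts to look and compute and a tool call to move; the robot and the scene stay as the last step left them, time stands still between calls to the robot, and variables do not carry over. Pictures are saved under pics/ and viewed, about 8 in all and at most 12, crops included, and the job is handed in when it is done.

Besides the shell and the picture viewer there is one more tool, called after ">>>" as a command line: name --argument value ..., lists and objects as JSON in quotes. send_rows: Moves the arm, as the interface text tells. Its arguments: {"type":"object","properties":{"moves":{"type":"string"}},"required":["moves"]}

```bash
mkdir -p pics; ls; cat > h.py <<'E'
from rig import *
import numpy as np, cv2
def ray(c,px):  # px [row,col] -> cam dir (z=-1 scaled)
    d=np.array(c["distortion"],float)
    u=cv2.undistortPoints(np.array([[[px[1],px[0]]]],float),np.array(c["mtx"]),d)[0,0]
    return np.array([u[0],-u[1],-1.])
def cam(c,s=None):
    if "origin" in c: return np.array(c["origin"]),np.array(c["rotation"])
    T=np.array(c["tool_from_camera"]);R=np.array(s["tcp_rot"])
    return R@T[:3,3]+np.array(s["position"]),R@T[:3,:3]
def at_z(c,px,z,s=None):
    o,R=cam(c,s);d=R@ray(c,px);return o+d*(z-o[2])/d[2]
def cloud(c,s=None):
    h,w=c["z_map"].shape
    g=np.stack(np.meshgrid(np.arange(w),np.arange(h)),-1).reshape(-1,1,2).astype(float)
    u=cv2.undistortPoints(g,np.array(c["mtx"]),np.array(c["distortion"],float))[:,0]
    z=c["z_map"].reshape(-1,1)
    o,R=cam(c,s)
    P=(np.c_[u[:,0],-u[:,1],-np.ones(len(u))]*z)@R.T+o
    P[z[:,0]==0]=np.nan
    return P.reshape(h,w,3)
E
python3 - <<'E'
from h import *
s=read_state();print(s)
ims=[]
for n in("top","scene"):
    c=capture(n);ims.append(c["image"]);cv2.imwrite(f"pics/{n}1.png",c["image"])
    P=cloud(c);np.save(f"{n}P.npy",P)
    print(n,c["origin"],np.array(c["rotation"])[:,2])
    for t,z in(("wheel_hub",.114),("wheel_knob",.14),("block_centre",.12),("block_grip",.145),("tray_in",.004),("button_top",None),("can_a_mid",.06),("can_b_mid",.05),("tumbler_mid",.05),("bowl_mid",.02),("jar_mid",.045),("screwdriver_grip",.01)):
        for m in mark_of(c,t)[:3]:
            r,k=m["pixel"];p=P[int(np.clip(r,0,419)),int(np.clip(k,0,559))]
            print(t,round(m["p"],2),np.round(m["pixel"]),"z-plane",np.round(at_z(c,m["pixel"],z),3) if z else "", "depth",np.round(p,3))
E
```

```text
pics
{'time_s': 0.0, 'joint_positions': array([-8.72901492e+01,  3.02795395e+01,  8.21571713e+01, -7.15821587e-04,
        6.76885233e+01, -1.02264642e+01]), 'qvel': array([-0.01550469,  0.04763408, -0.08279577,  0.00333296,  0.02663946,
       -0.10506829]), 'tau': array([-2.58805580e-03, -4.40050149e+01, -1.76591420e+01,  6.29627192e-02,
        5.82525751e-02, -1.73199574e-04]), 'position': array([ 0.13991603, -0.60837986,  0.22156113]), 'tcp_rot': array([[ 2.23872401e-01, -1.14883217e-04,  9.74618456e-01],
       [-9.74616085e-01,  2.18275382e-03,  2.23872114e-01],
       [-2.15307130e-03, -9.99997611e-01,  3.76691307e-04]]), 'force': array([-0.52265459, -0.37071131,  0.66468102]), 'moment': array([ 0.05641565, -0.04776986,  0.0193963 ]), 'opening': 0.9946754820763146}
top [0.47178843 0.04239213 1.20259511] [-0.09442127 -0.02179164  0.9952938 ]
wheel_hub 0.66 [220. 294.] z-plane [0.535 0.005 0.114] depth [0.534 0.007 0.12 ]
wheel_knob 0.64 [256. 295.] z-plane [0.442 0.002 0.14 ] depth [0.443 0.005 0.165]
block_centre 0.8 [147. 322.] z-plane [ 0.728 -0.066  0.12 ] depth [ 0.736 -0
[... 2253 characters left out ...]
e [0.466 0.006 0.004] depth [0.603 0.023 0.135]
tray_in 0.21 [217. 185.] z-plane [ 0.465 -0.259  0.004] depth [ 0.493 -0.25   0.03 ]
button_top 0.45 [217. 184.] z-plane  depth [ 0.493 -0.25   0.03 ]
can_a_mid 0.74 [181. 208.] z-plane [ 0.354 -0.201  0.06 ] depth [ 0.398 -0.187  0.098]
can_b_mid 0.7 [231. 174.] z-plane [ 0.575 -0.257  0.05 ] depth [ 0.595 -0.249  0.072]
tumbler_mid 0.71 [252. 453.] z-plane [0.612 0.512 0.05 ] depth [0.655 0.492 0.095]
bowl_mid 0.65 [278. 398.] z-plane [0.683 0.36  0.02 ] depth [0.672 0.36  0.011]
jar_mid 0.68 [282. 352.] z-plane [0.721 0.237 0.045] depth [0.74  0.234 0.07 ]
screwdriver_grip 0.9 [280. 275.] z-plane [0.7   0.041 0.01 ] depth [0.71  0.042 0.024]
```

```bash
python3 - <<'E'
import cv2
a=cv2.imread("pics/top1.png")[80:360,80:460];cv2.imwrite("pics/topc.png",cv2.resize(a,None,fx=2,fy=2))
import numpy as np
P=np.load("topP.npy")
def st(m,n):
    q=P[m][:,:2].astype(np.float32);r=cv2.minAreaRect(q*1000);print(n,len(q),q.mean(0),r, cv2.boxPoints(r).round(0).tolist())
z=P[...,2];x=P[...,0];y=P[...,1]
near=lambda cx,cy,r:np.hypot(x-cx,y-cy)<r
st((abs(z-.17)<.006)&near(.59,.017,.04),"block top")
st((abs(z-.163)<.007)&near(.443,.003,.03),"knob top")
st((abs(z-.114)<.008)&near(.534,.005,.115),"wheel")
st((z>.012)&(z<.03)&near(.5,.31,.16),"tray rim")
E
```

```text
block top 140 [0.58819824 0.01661625] ((588.6947631835938, 16.81589126586914), (25.977991104125977, 33.237510681152344), 8.812451362609863) [[573.0, 31.0], [578.0, -2.0], [604.0, 2.0], [599.0, 35.0]]
knob top 63 [ 4.4601673e-01 -1.6724465e-04] ((445.4852294921875, -0.29056358337402344), (19.691890716552734, 19.74873924255371), 1.3451875448226929) [[435.0, 9.0], [436.0, -10.0], [456.0, -10.0], [455.0, 10.0]]
wheel 2299 [0.53620297 0.00830149] ((534.1600341796875, 8.3736572265625), (198.9361572265625, 199.45933532714844), 45.639827728271484) [[393.0, 7.0], [536.0, -132.0], [675.0, 10.0], [532.0, 149.0]]
tray rim 393 [0.49562472 0.30661303] ((526.0753173828125, 295.6563415527344), (221.94570922851562, 255.98516845703125), 86.4760513305664) [[392.0, 193.0], [647.0, 177.0], [661.0, 399.0], [405.0, 414.0]]
```

View pics/topc.png

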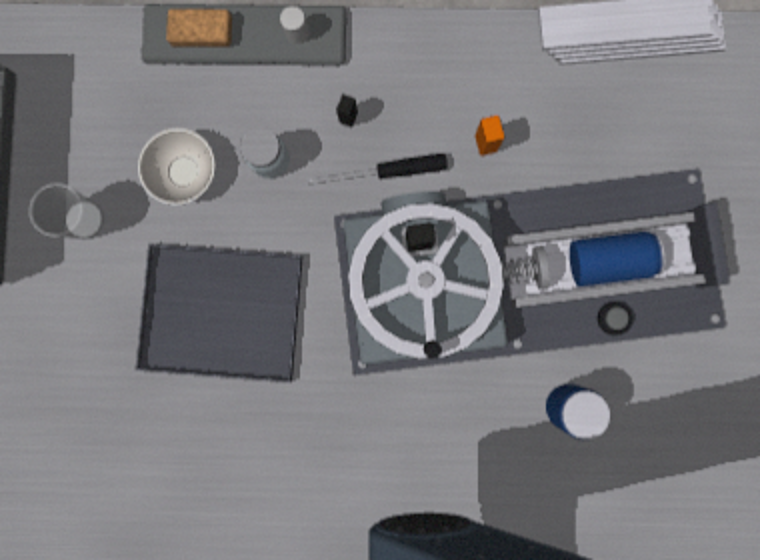

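View pics/scene1.png

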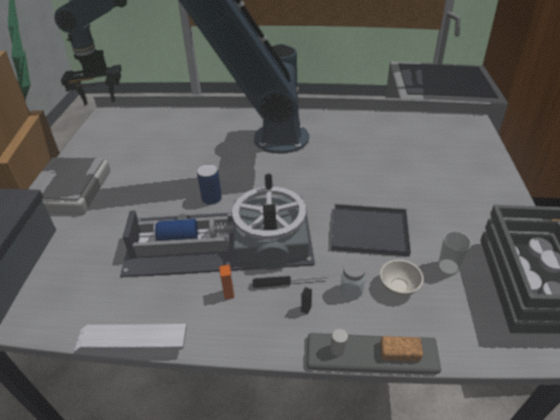

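Scene: the black block is between the spokes at about (0.589, 0.017) and the knob at about (0.446, 0). The empty tray is centred near (0.50, 0.305), left of the wheel. The orange block and a small black one by the screwdriver are look-alikes.

>>> send_rows --moves "87 -12 0 14 0;87 -25.5 0 28.9 0;87 -25.5 0 28.9 0;87 -25.5 0 28.9 0;87 -25.5 0 28.9 0;87 -25.5 0 28.9 0;87 -25.5 0 28.9 0;87 -25.5 0 28.9 0;87 -25.5 0 28.9 0;87 -25.5 0 28.9 0;87 -25.5 0 28.9 0;87 -25.5 0 28.9 0;87 -25.5 0 28.9 0;87 -25.5 0 28.9 0;87 -25.5 0 28.9 0;87 -25.5 0 28.9 0;87 -25.5 0 28.9 0;87 -25.5 0 28.9 0;87 -25.5 0 28.9 0;87 -25.5 0 28.9 0"

```text
time_s: 2.97
position: [0.5785, 0.0027, 0.2227]
tcp_rot: [[0.224, 0.0, 0.975], [-0.975, -0.0, 0.224], [0.0, -1.0, 0.0]]
force: [1.4, -0.2, -0.1]
opening: 1.001
```

>>> send_rows --moves "87 -12 0 14 4.1;87 0 0 0 0;87 0 0 0 0;87 0 0 0 0;87 0 0 0 0"

```text
time_s: 3.38
position: [0.5877, 0.0146, 0.2225]
tcp_rot: [[0.153, -0.001, 0.988], [-0.988, -0.0, 0.153], [0.0, -1.0, -0.001]]
force: [-0.2, 0.2, 0.3]
opening: 0.999
```

```bash
cat > off.py <<'E'
from h import *
import sys
s=read_state();t=np.array(eval(sys.argv[1]),float)
R=s["tcp_rot"];p=s["position"];print("t",s["time_s"],"pos",np.round(p,4),"xang",np.degrees(np.arctan2(R[1,0],R[0,0])),"J",np.round(s["joint_positions"],1),"F",np.round(s["force"],1),"op",s["opening"])
print("tool delta mm",np.round(R.T@(t-p)*1000,1))
E
python3 off.py "[.589,.0167,.223]"
python3 - <<'E'
from h import *
s=read_state();c=capture("wrist");cv2.imwrite("pics/w1.png",c["image"])
P=cloud(c,s);m=(abs(P[...,2]-.17)<.006)&(np.hypot(P[...,0]-.59,P[...,1]-.017)<.05)
q=(P[m][:,:2]*1000).astype(np.float32);print(m.sum(),cv2.minAreaRect(q))
E
```

```text
t 3.3833 pos [0.5877 0.0146 0.2225] xang -81.21051864764047 J [-9.4 27.4 87.5 -0.  65.2 71.8] F [-0.2  0.2  0.3] op 0.9993472296083714
tool delta mm [-1.9 -0.5  1.6]
1637 ((591.6525268554688, 17.566009521484375), (26.561872482299805, 33.790855407714844), 8.595664024353027)
```

View pics/w1.png

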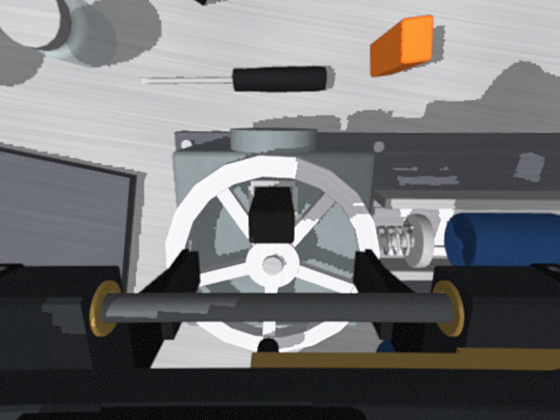

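Wrist view: the block top is at pixel (row 215, col 272), between the fingers. It measures (0.591, 0.0175), close to the top camera's value. Descend and grip.

>>> send_rows --moves "87 -2.3 20 2.5 0;87 0 25 0 0;87 0 25 0 0;87 0 18 0 0;87 0 8 0 0;87 0 0 0 0;87 0 0 0 0;30 0 0 0 0;20 0 0 0 0;20 0 0 0 0;20 0 0 0 0;20 0 0 0 0;20 0 0 0 0;20 0 0 0 0;20 0 0 0 0;20 0 0 0 0"

```text
time_s: 4.77
position: [0.5906, 0.0184, 0.1265]
tcp_rot: [[0.154, -0.0, 0.988], [-0.988, 0.0, 0.154], [-0.0, -1.0, -0.0]]
force: [0.3, 0.3, -0.4]
opening: 0.401
```

```bash
python3 off.py "[.59,.017,.126]"
```

```text
t 4.7667 pos [0.5906 0.0184 0.1265] xang -81.1565628985603 J [-9.  34.7 92.   0.  53.3 72.1] F [ 0.3  0.3 -0.4] op 0.4011855884413187
tool delta mm [ 1.3  0.5 -0.8]
```

>>> send_rows --moves "20 0 -8 0 0;20 0 -17 0 0;20 0 -20 0 0;20 0 -20 0 0;20 0 -20 0 0;20 0 -15 0 0;20 0 -5 0 0;20 0 0 0 0;20 -15 0 -2.6 0;20 -25 0 -4.4 0;20 -32 0 -5.6 0;20 -32 0 -5.6 0;20 -32 0 -5.6 0;20 -32 0 -5.6 0;20 -32 0 -5.6 0;20 -32 0 -5.6 0;20 -31 0 -5.5 0;20 -20 0 -3.5 0;20 -10 0 -1.8 0;20 0 0 0 0"

```text
time_s: 6.43
position: [0.4925, 0.3019, 0.2302]
tcp_rot: [[0.157, -0.003, 0.988], [-0.988, -0.001, 0.157], [0.0, -1.0, -0.003]]
force: [-0.1, -0.4, -1.6]
opening: 0.39
```

```bash
python3 off.py "[.495,.30,.056]"; python3 - <<'E'
from h import *
c=capture("top");cv2.imwrite("pics/top2.png",cv2.resize(c["image"][100:360,80:460],None,fx=2,fy=2))
m=masks_of(c,"tray_in")
for k in m[:2]:print(k["p"],k["bbox"])
for k in mark_of(c,"tray_in")[:2]:print(k["p"],at_z(c,k["pixel"],.004))
E
```

```text
t 6.4333 pos [0.4925 0.3019 0.2302] xang -80.95684526915312 J [ 20.4  26.1  88.4   0.   65.6 101.4] F [-0.1 -0.4 -1.6] op 0.3895150824714339
tool delta mm [  2.3 174.2   2.7]
0.82 [155.7, 199.8, 230.2, 272.8]
0.69 [0.49258099 0.29817914 0.004     ]
```

View pics/top2.png

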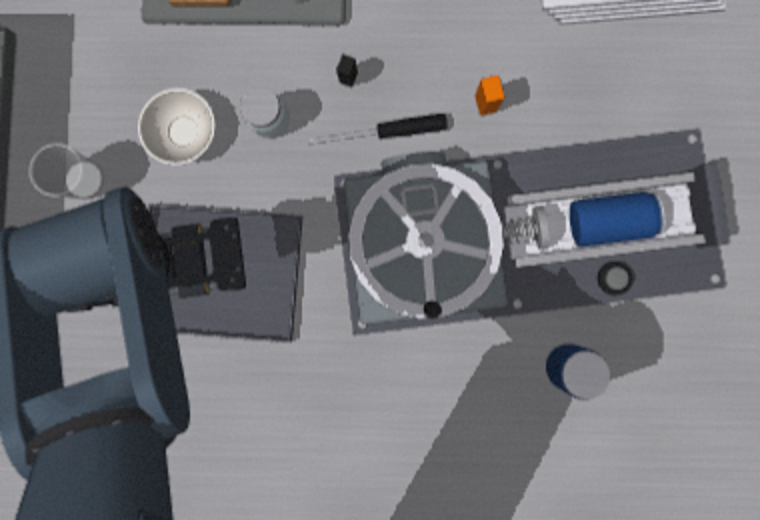

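Top view: the socket is empty (about pixel (195, 420) in the crop) and the gripper, with the block, is over the tray. Lower and release.

>>> send_rows --moves "20 0 10 0 0;20 0 22 0 0;20 0 28 0 0;20 0 28 0 0;20 0 28 0 0;20 0 20 0 0;20 0 15 0 0;20 0 10 0 0;20 0 6 0 0;20 0 3 0 0;20 0 2 0 0;20 0 0 0 0;20 0 0 0 0"

```text
time_s: 7.67
position: [0.4955, 0.3001, 0.0604]
tcp_rot: [[0.154, 0.002, 0.988], [-0.988, 0.001, 0.154], [-0.0, -1.0, 0.002]]
force: [0.5, 0.4, -1.0]
opening: 0.385
```

```bash
python3 off.py "[.495,.30,.056]"
```

```text
t 7.6667 pos [0.4955 0.3001 0.0604] xang -81.16610774791808 J [ 20.2  39.8  95.9  -0.   44.2 101.3] F [ 0.5  0.4 -1. ] op 0.38510992646731174
tool delta mm [ 0.1  4.4 -0.5]
```

>>> send_rows --moves "20 0 2 0 0;20 0 1.5 0 0;20 0 1 0 0;20 0 0 0 0;60 0 0 0 0;70 0 0 0 0;70 0 0 0 0;70 0 0 0 0;70 0 0 0 0;70 0 0 0 0;70 0 -10 0 0;70 0 -25 0 0;70 0 -35 0 0;70 0 -35 0 0;70 0 -35 0 0;70 0 -35 0 0;70 0 -15 0 0;70 0 0 0 0"

```text
time_s: 9.17
position: [0.4975, 0.3011, 0.2508]
tcp_rot: [[0.154, 0.011, 0.988], [-0.988, 0.004, 0.154], [-0.002, -1.0, 0.011]]
force: [0.8, -0.0, 0.3]
opening: 0.808
```

```bash
python3 off.py "[.446,0,.25]"; python3 - <<'E'
from h import *
s=read_state();c=capture("wrist");P=cloud(c,s);cv2.imwrite("pics/w2.png",c["image"])
for k in mark_of(c,"block_centre")[:2]:
  r,q=map(int,k["pixel"]);print(k["p"],k["pixel"],P[r,q])
m=(abs(P[...,2]-.1)<.01)&(np.hypot(P[...,0]-.495,P[...,1]-.3)<.05)
print(m.sum(),cv2.minAreaRect((P[m]*1000)[:,:2].astype(np.float32)))
c=capture("top");P=cloud(c)
m=(abs(P[...,2]-.163)<.007)&(np.hypot(P[...,0]-.446,P[...,1])<.05);print("knob",m.sum(),cv2.minAreaRect((P[m]*1000)[:,:2].astype(np.float32)))
for k in mark_of(c,"wheel_knob")[:1]:print(at_z(c,k["pixel"],.14))
E
```

```text
t 9.1667 pos [0.4975 0.3011 0.2508] xang -81.15160690485425 J [ 20.2  24.8  87.1   0.   67.5 101.3] F [ 0.8 -0.   0.3] op 0.8078652056028395
tool delta mm [289.6  -0.9 -97.2]
0.91 [192.6, 280.1] [0.50750464 0.29773606 0.09873359]
802 ((497.0659484863281, 298.2174377441406), (24.9144287109375, 33.37076950073242), 8.817672729492188)
knob 60 ((445.50433349609375, -0.24314212799072266), (19.646907806396484, 19.70273208618164), 0.8464170694351196)
[ 4.43205528e-01 -1.02745245e-04  1.40000000e-01]
```

View pics/w2.png

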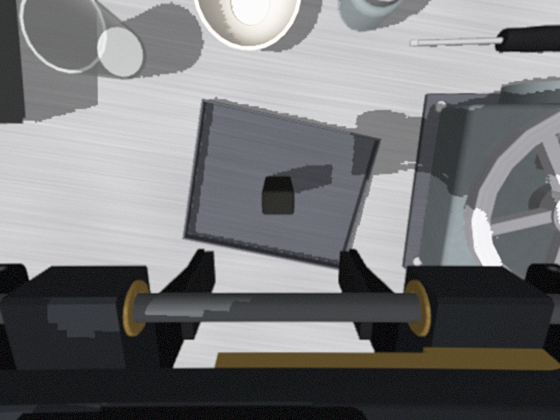

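The block stands in the tray at (0.497, 0.298), upright, at wrist-image pixel (195, 278), and the wheel is still. Next: shut the fingers, go to the +y side of the knob and yaw the fingers to match the push direction.

>>> send_rows --moves "30 12 0 -5 0;0 20 0 -8.5 0;0 26 0 -11.1 0;0 26 0 -11.1 0;0 26 0 -11.1 0;0 26 0 -11.1 0;0 26 0 -11.1 0;0 26 0 -11.1 0;0 26 0 -11.1 0;0 26 0 -11.1 0;0 21 0 -9 0;0 0 0 0 -6.5;0 0 0 0 -6.5;0 0 0 0 -6.5;0 0 0 0 -6.5;0 0 0 0 0;0 0 0 0 0;0 0 0 0 0"

```text
time_s: 10.87
position: [0.4243, 0.0248, 0.2444]
tcp_rot: [[0.569, -0.002, 0.822], [-0.822, 0.0, 0.569], [-0.001, -1.0, -0.001]]
force: [0.5, 0.1, 1.0]
opening: 0.005
```

```bash
python3 off.py "[.428,.0258,.130]"
```

```text
t 10.8667 pos [0.4243 0.0248 0.2444] xang -55.31421558271506 J [-11.8  12.9 107.6  -0.   59.5  43.5] F [0.5 0.1 1. ] op 0.0051701357903249775
tool delta mm [  1.4 114.4   3.7]
```

>>> send_rows --moves "0 -2 15 3.5 0;0 0 28 0 0;0 0 28 0 0;0 0 25 0 0;0 0 13 0 0;0 0 5 0 0;0 0 0 0 0;0 0 0 0 0"

```text
time_s: 11.53
position: [0.4271, 0.0285, 0.1313]
tcp_rot: [[0.571, 0.0, 0.821], [-0.821, -0.0, 0.571], [0.0, -1.0, 0.0]]
force: [0.4, -0.4, 0.5]
opening: 0.007
```

```bash
python3 off.py "[.428,.0258,.130]"; python3 - <<'E'
from h import *
s=read_state();c=capture("scene");cv2.imwrite("pics/s2.png",cv2.resize(c["image"][130:270,180:340],None,fx=4.5,fy=4.2))
E
```

```text
t 11.5333 pos [0.4271 0.0285 0.1313] xang -55.198506834650914 J [-11.2  24.7 114.8  -0.   40.5  44. ] F [ 0.4 -0.4  0.5] op 0.0069748839429063245
tool delta mm [ 2.8  1.3 -0.8]
```

View pics/s2.png

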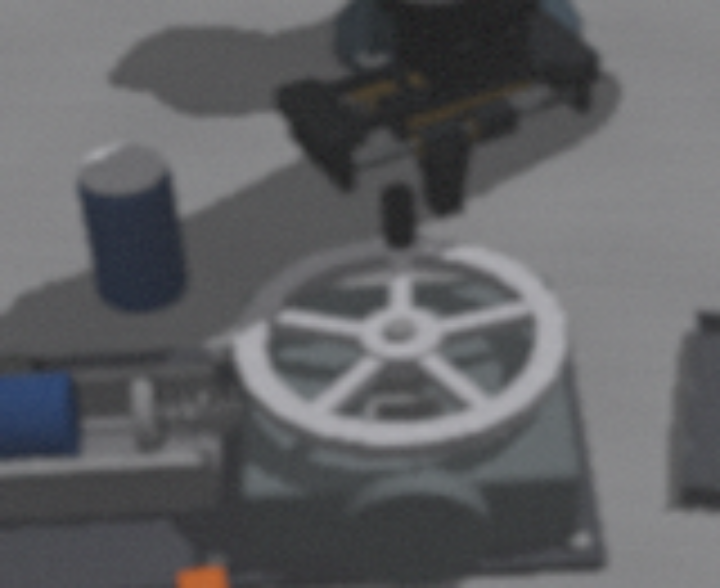

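The shut fingers, around (160, 445), stand just beside the knob at (215, 400) with a small gap. Flick along the arc, then lift back out.

>>> send_rows --moves "0 7 0 -1 0;0 8 0 -3 0;0 14 0 -5 0;0 22 0 -3.5 0;0 28 0 4 0;0 30 0 15 0;0 -5 -30 -10 0;0 -5 -38 -10 0;0 0 -38 0 0;0 0 -20 0 0;0 0 0 0 0"

```text
time_s: 12.5
position: [0.4757, -0.0625, 0.2626]
tcp_rot: [[0.57, 0.012, 0.821], [-0.821, -0.005, 0.571], [0.011, -1.0, 0.007]]
force: [1.3, 0.1, 0.4]
opening: 0.005
```

```bash
cat > wk.py <<'E'
from h import *
for i in range(3):
    c=capture("top");s=read_state();P=cloud(c)
    m=(abs(P[...,2]-.162)<.01)&(abs(np.hypot(P[...,0]-.5355,P[...,1]-.008)-.089)<.02)
    q=np.nanmedian(P[m],0) if m.any() else np.full(3,np.nan)
    print(s["time_s"],m.sum(),np.round(q,3),"ang",np.degrees(np.arctan2(q[1]-.008,q[0]-.5355)).round(1))
cv2.imwrite("pics/top3.png",cv2.resize(c["image"][100:360,80:460],None,fx=2,fy=2))
E
python3 wk.py; python3 off.py "[.4,0,.25]"
```

```text
12.55 63 [0.619 0.035 0.161] ang 17.9
12.6 60 [0.609 0.055 0.161] ang 32.5
12.65 59 [0.596 0.072 0.161] ang 46.7
t 12.65 pos [ 0.4718 -0.0608  0.2571] xang -55.1972563944497 J [-20.8  16.1 100.4  -0.   63.5  34.4] F [-0.4  0.1  0.3] op 0.005737693280244045
tool delta mm [-90.9   7.1 -24.3]
```

About 5 rad/s anticlockwise, untouched. Let it coast.

>>> send_rows --moves "0 0 0 0 0;0 0 0 0 0;0 0 0 0 0;0 0 0 0 0;0 0 0 0 0;0 0 0 0 0;0 0 0 0 0;0 0 0 0 0;0 0 0 0 0;0 0 0 0 0;0 0 0 0 0;0 0 0 0 0;0 0 0 0 0;0 0 0 0 0;0 0 0 0 0;0 0 0 0 0;0 0 0 0 0;0 0 0 0 0;0 0 0 0 0;0 0 0 0 0"

```text
time_s: 14.32
position: [0.4722, -0.0604, 0.2571]
tcp_rot: [[0.571, 0.0, 0.821], [-0.821, -0.0, 0.571], [0.0, -1.0, -0.0]]
force: [-0.7, -0.1, -0.1]
opening: 0.009
```

```bash
python3 wk.py
```

```text
14.3667 57 [0.523 0.096 0.161] ang 98.2
14.4167 55 [0.508 0.093 0.161] ang 108.0
14.4667 60 [0.495 0.087 0.161] ang 116.8
```

>>> send_rows --moves "0 0 0 0 0;0 0 0 0 0;0 0 0 0 0;0 0 0 0 0;0 0 0 0 0;0 0 0 0 0;0 0 0 0 0;0 0 0 0 0;0 0 0 0 0;0 0 0 0 0;0 0 0 0 0;0 0 0 0 0;0 0 0 0 0;0 0 0 0 0;0 0 0 0 0;0 0 0 0 0;0 0 0 0 0;0 0 0 0 0;0 0 0 0 0;0 0 0 0 0"

```text
time_s: 16.13
position: [0.4722, -0.0603, 0.2571]
tcp_rot: [[0.571, 0.0, 0.821], [-0.821, 0.0, 0.571], [-0.0, -1.0, 0.0]]
force: [-0.5, -0.4, 0.1]
opening: 0.002
```

```bash
python3 wk.py
```

```text
16.1833 58 [0.608 0.057 0.161] ang 34.3
16.2333 57 [0.601 0.065 0.161] ang 40.7
16.2833 57 [0.596 0.072 0.161] ang 46.9
```

View pics/top3.png

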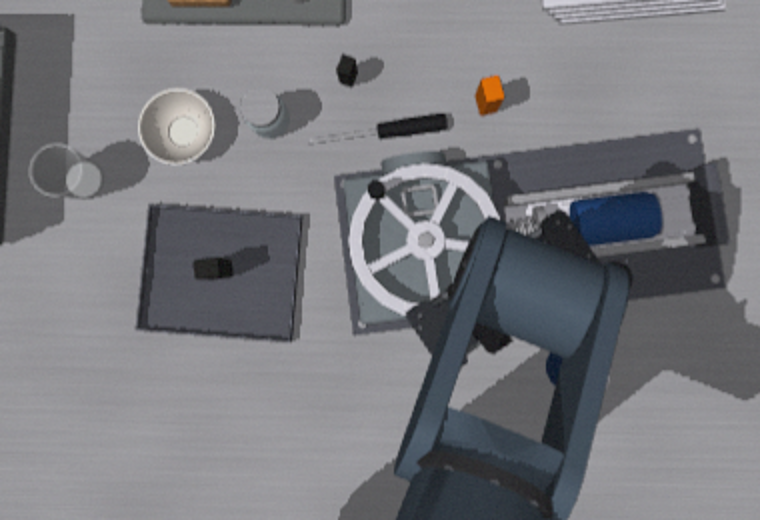

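Still coasting about 2.2 rad/s after 4 s untouched, with about 2.5 turns done and the block in the tray. Handing in.

```bash
python3 -c "
from rig import *
print(hand_in())"
```

```text
the job is handed in; nothing more can be done
None
```

I lifted the black block out of the wheel and stood it in the tray. I then flicked the wheel anticlockwise by its knob with the shut fingers, and handed the job in at about 16.3 s.

- **Block:** after I let go, the wrist camera found it upright at (0.497, 0.298), near the tray's centre. It was still in the tray in the last top picture.
- **Wheel:** it left the fingers at about 5 rad/s. About 4 s later it was still running at about 2.2 rad/s, untouched, with the fingers roughly 95 mm above the knob. It had turned about 2.5 times (about 16 rad), worked out from three sets of knob sightings, as the joint angle itself can't be read.
- **Other things:** no contact showed in the wrist force, and in the last top picture most of them look unmoved. The standing can and the button are mostly hidden by the arm there. The arm never came near the button, and the fingers stayed clear of the can.
- **Disagreement:** the top and wrist cameras differed by about 3 mm on the block's position, which did not affect the grasp. No check failed.

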